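# Refit the radio's push knob behind the owl

### The job

The radio on the corridor shelf has lost its knob: lift the ceramic owl off the radio, where it is in the way of the bare shaft, and stand it upright and without dropping it on the cork coaster. Then take the loose white knob, turn it so the flat in its bore matches the flat of the D-shaped shaft, and push it fully home on the shaft. Finish still gripping the knob and pressing it down, so that the sprung shaft is held all the way in; do not let go, and leave the other things on the board where they are.

Things in the scene. Friction and masses are not known exactly. Their poses are not given: they have to be found in the camera images.
- radio: Table radio, grey plastic case 150 (x) x 220 (y) x 90 mm high, fixed; origin at the centre of its underside, grille to its -x. Its flat top deck is 90 mm above the board. The bare shaft rises from the deck at (-10, -45) mm in the radio's frame, out of a black collar 26 mm across and 2 mm high. The shaft's angle varies, up to 0.6 rad either way of the radio's +x.
- shaft_tip (a point): Centre of the top face of the bare steel D-shaft, on its axis; z up, +x points from the axis squarely to the shaft's flat (a white dash on the black collar is on that side). Shaft 18 mm in diameter, flat 3 mm from the axis; the top 2 mm taper by 1 mm all round. Unpressed, the tip stands 22 mm above the radio's deck (112 mm above the board). It turns only stiffly (0.12 N m).
- shaft (a joint): How far the shaft is pushed in (m): 0 = out, 0.006 = all the way in (hard stop). A spring resists with 1.5 N at 0 rising to 4.5 N at 0.006; it comes out again when let go. Pressing on it with a wrongly turned knob also pushes it in.
- knob: Loose white plastic knob, about 60 g, standing on its underside on the board: round skirt 50 mm in diameter, 16 mm high, and on it a bar grip 44 mm long (along the knob's x), 14 mm wide (y) and 26 mm high; 42 mm high in all. Origin at the centre of its underside, z up. A red pointer line on top of the bar marks its +x end.
- knob_bore (a point): Centre of the closed end of the knob's D-shaped bore, on its axis, axes as the knob's; meets shaft_tip when fully home. Bore open below, 12 mm deep, 1.2 mm larger than the shaft all round, flat 4.3 mm from the axis on the +x (pointer) side. It slips on with the pointer towards the shaft's flat within about 0.15 rad; forced on over 0.3 rad askew is wrong. Home and pressed, it clears the collar.
- knob_pointer (a point): Outer end of the red pointer line: on top of the bar, 21 mm from the knob's axis on its +x side, 42 mm above its underside. Knob on right: it lies over the shaft's flat side.
- owl: Terracotta-brown ceramic owl, 150 g or so, 78 mm high (small ears above), round: base 40 mm in diameter, belly 45 mm, head 36 mm in diameter between 44 and 68 mm height. Origin at the centre of its underside, z up. It starts upright on the radio's deck, its axis 36 to 44 mm from the shaft's, too close for the knob to pass.
- coaster: Round cork coaster, 100 mm in diameter, 5 mm thick, fixed to the board; origin at the centre of its underside. It lies to one side of the radio and the knob to the other; which is which varies.
- pen_cup: Black plastic pen cup with pens, 76 mm across, 130 mm high with the pens, loose, behind the radio to the right; leave alone. Origin under its centre.
- mirror: Round chrome pocket mirror, 68 mm across, 9 mm thick, lying loose in front of the radio; leave alone. Origin under its centre.
- lid_box: Yellow plastic box with clip-on lid, 106 x 146 x 67 mm, loose, behind the radio to the left; leave alone. Origin under its centre.
- torch: Blue and black pocket torch, 112 mm long along its x, 32 mm high, lying loose on the left; leave alone. Origin on the board under its middle.
- key_dish: Blue ceramic key dish, 100 mm across, 22 mm high, loose, on the right; leave alone. Origin under its centre.
Not all that is in view belongs to the job. There is more than one size of the owl; the one meant has the size given above.

How it is judged:
By the outcome, as a careful person would: the job done as asked, in the order asked, and still so for the second after the job is handed in, while the arm keeps its last pose, push and grip.
It also fails if it takes over 64 s, if anything falls off the work surface, if the arm or the gripper's body presses on something with over 40 N, if the wrist force passes 120 N, or if a joint passes its speed limit or range.

### The arm

A 6-joint arm with a two-finger parallel gripper is mounted at the origin on the work surface. World frame = base frame: x ahead of the robot, y to its left, z up, the work surface at z = 0. Lengths are in m, angles in rad, forces in N, time in s.
With the tool pointing down it reaches from about 0.375 to 0.9 m from the base axis. Payload 3.1 kg.
Tool frame: the origin (TCP) lies on the centre line of the jaws, within the pads' length; the fingertips stand 22 mm ahead of it and the grasp point (between the pads) lies 3 mm ahead of it; z points along the fingers, x is the direction in which the jaws open and shut, and the axes are right-handed (so a half turn about z gives the same grasp; the last joint's range is limited). The gripper opens to 87 mm and grips with 3 to 60 N. Pads are 19 mm wide; open, the fingers measure 117 mm over their backs; the gripper's body (75 mm by 190 mm) begins 51 mm behind the grasp point.
Start: joints at [-1.508, 0.527, 1.433, -0, 1.181, -0.178], TCP at [0.15, -0.607, 0.245] pointing down, gripper open.
Joint ranges: [-3.08, 3.08], [-0.75, 2.2], [0.22, 2.44], [-1.43, 4.57], [0, 2.65], [-2.85, 2.85]. Speed limits (rad/s): [2.79, 2.79, 3.14, 3.14, 3.14, 3.14].

### API

Orientations are given as a unit quaternion [x, y, z, w].
In Python, from rig import robot, camera, order gives the robot as it stands.
- The arm moves only by the shell command python3 -m pendant 'ROWS' [OPENING] [FORCE]. ROWS is JSON, a list of rows, each a list of 2 entries, a list of its own where there are three numbers: the shift along the tool's x, y, z in mm, then the turn about the tool's z in degrees. A call has 1 to 8 rows; each row shifts and turns the commanded pose from where the row before left it, along the tool's axes as they then stand; what a row does not reach is not made up. A row lasts 1/8 s, in which the tool goes at most 62.5 mm and 10.7 degrees, less where a joint would pass 70% of its speed; a pose out of reach is approached as far as the arm can. A call with a gripper value outside its range is refused whole. OPENING is the finger opening in mm, from 0 to 87, set as the call begins (- or left out, the last holds). The fingers move at their own pace and stop on an object; FORCE is the grip in N (left out, the last holds). Time passes only in rows, so rows that do not move let the fingers close. It gives the time, the measured TCP pose, the force and the opening at its end, in the units of the state.
- robot.get_obs(): the state, without advancing time (a new reading comes with each control period).
- camera(name): name is "side" or "top"; returns a dict with "pixels" (420x560x3 uint8, blue, green, red), "mtx" (3x3 intrinsics, pixels), "R" (3x3) and "t" (3): a world point X has camera coordinates R X + t. Camera axes: x right, y down, z forward; pixel columns grow to the right and rows downward; lengths in m; the calibration is good to about 2 mm. A picture is of the moment at which its call begins. There is no depth.
- order.hand_in(): hands the job in, once; it reports no verdict.
The state is a dict: "time": time; "q": joint angles; "joint_velocities": joint speeds; "joint_torque": joint torques, N m; "position": TCP position; "tool_rot": TCP orientation; "ft_force": force on the tool from outside, world axes, zero at the start; "moment": the same for the moment, N m; "grip_width": finger opening in m.
Only numpy, scipy, OpenCV 4.12 (cv2) and the standard library are available. Lean on these libraries where they do the work, as an engineer would, in place of code of your own. Each camera call takes 0.05 s, during which the arm holds its last target. There are 200 camera calls.

## Working session

There is one attempt and no reset: what is moved stays moved. The work goes in short steps, Python scripts to look and compute and a shell command to move; the robot and the scene stay as the last step left them, time stands still between calls to the robot, and variables do not carry over. Pictures are saved under pics/ and viewed, about 8 in all and at most 12, crops included, and the job is handed in when it is done.

```bash
mkdir -p pics; python3 - <<'E'
from rig import robot,camera
import cv2,numpy as np
for n in("top","side"):
    c=camera(n); cv2.imwrite(f"pics/{n}0.png",c["pixels"]); np.savez(f"pics/{n}0.npz",**c)
    print(n,c["mtx"].tolist(),np.round(c["R"],4).tolist(),c["t"], -c["R"].T@c["t"])
print(robot.get_obs())
E
```

```text
top [[525.719403202755, 0.0, 272.38108091323085], [0.0, 525.719403202755, 212.86401523118127], [0.0, 0.0, 1.0]] [[0.0121, -0.9998, 0.0162], [-0.9896, -0.0143, -0.1428], [0.143, -0.0143, -0.9896]] [-0.01537452  0.53556788  1.32720295] [0.34042043 0.01130572 1.39015219]
side [[428.62877221389823, 0.0, 281.1602277421635], [0.0, 428.62877221389823, 210.93473659166992], [0.0, 0.0, 1.0]] [[-0.9637, -0.2669, 0.0052], [-0.1576, 0.553, -0.8181], [0.2154, -0.7893, -0.575]] [0.54098767 0.16829789 1.22223146] [0.28458784 1.01596107 0.83766009]
{'time': 0.1, 'q': array([-1.50749878e+00,  5.28358968e-01,  1.43377701e+00,  6.18386961e-06,
        1.18137242e+00, -1.78497596e-01]), 'joint_velocities': array([ 8.93882174e-05, -7.59393176e-04, -2.87493691e-03, -5.66249311e-04,
        5.39281760e-04,  1.58767001e-03]), 'joint_torque': array([-3.33832159e-04, -4.40985990e+01, -1.77150911e+01,  6.35318086e-02,
        5.34290413e-02, -4.44920465e-05]), 'position': array([ 0.14964615, -0.6061919 ,  0.24367728]), 'tool_rot': array([ 7.87223763e-01, -6.16666708e-01, -6.35068122e-04, -7.17089050e-04]), 'ft_force': array([ 0.12530042, -0.89054208,  0.30072529]), 'moment': array([ 0.01798033, -0.06603802, -0.02636698]), 'grip_width': 0.08704903019970882}
```

View pics/top0.png

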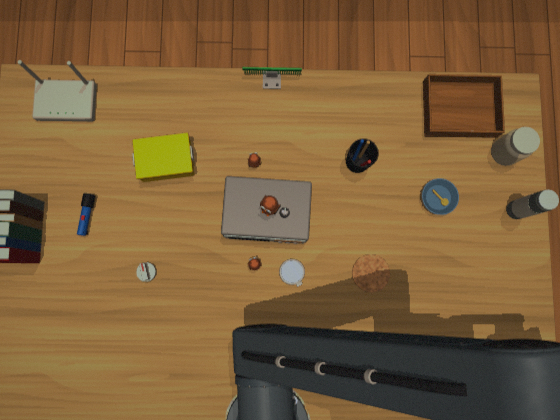

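View pics/side0.png

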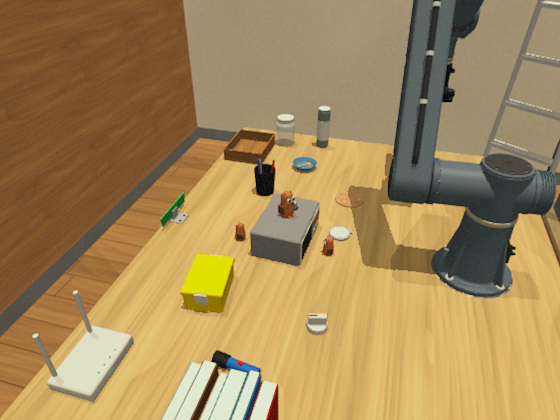

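The top view shows three owl candidates: (269,204) on the radio, and two smaller ones on the board at (254,160) and (254,264). I choose the one on the deck. The white round candidates are (146,271), with a bar and red line, which is the knob, and (292,272), which is the mirror. The coaster is at (370,272), and the shaft is near (285,212). One close crop should confirm this.

```bash
python3 - <<'E'
import cv2,numpy as np
t=cv2.imread("pics/top0.png");s=cv2.imread("pics/side0.png")
r=lambda i,x,y,w,h,W,H:cv2.resize(i[y:y+h,x:x+w],(W,H),interpolation=cv2.INTER_CUBIC)
a=np.hstack([r(t,215,170,100,75,400,300),r(t,126,256,40,30,400,300)])
b=np.hstack([r(s,240,180,100,75,400,300),r(s,297,305,40,30,400,300)])
cv2.imwrite("pics/crop0.png",np.vstack([a,b]))
E
```

```text
(no output)
```

View pics/crop0.png

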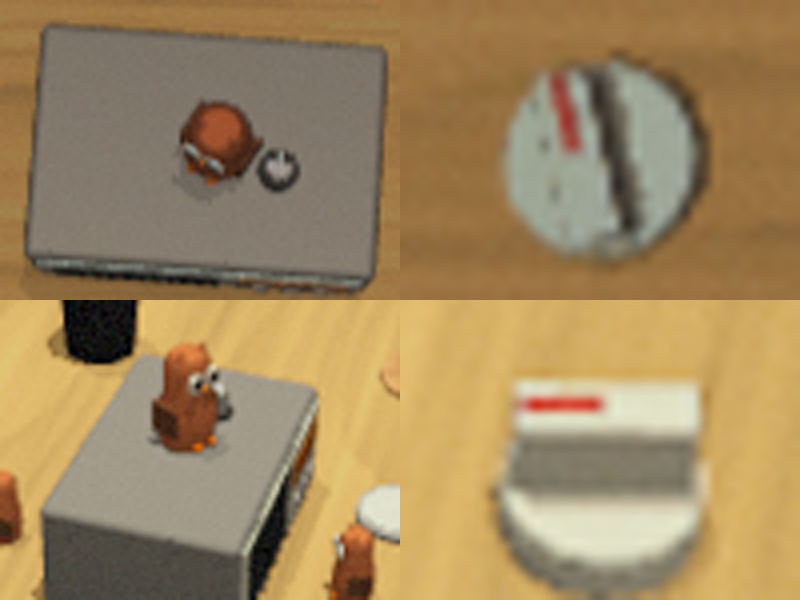

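```bash
cat > h.py <<'E'
import cv2,numpy as np
from rig import robot,camera
def load(f): return dict(np.load(f))
def ray(c,u,z):
    d=c["R"].T@np.linalg.inv(c["mtx"])@[u[0],u[1],1]; o=-c["R"].T@c["t"]
    return o+d*(z-o[2])/d[2]
def proj(c,X):
    p=c["mtx"]@(c["R"]@np.array(X)+c["t"]); return p[:2]/p[2]
def tri(c1,u1,c2,u2):
    A=[];b=[];
    for c,u in((c1,u1),(c2,u2)):
        d=c["R"].T@np.linalg.inv(c["mtx"])@[u[0],u[1],1]; d/=np.linalg.norm(d); P=np.eye(3)-np.outer(d,d)
        A.append(P);b.append(P@(-c["R"].T@c["t"]))
    return np.linalg.lstsq(np.vstack(A),np.hstack(b),rcond=None)[0]
def blobs(img,box,f):
    x,y,w,h=box; i=cv2.resize(img[y:y+h,x:x+w],None,fx=4,fy=4,interpolation=cv2.INTER_CUBIC)
    m=f(cv2.cvtColor(i,cv2.COLOR_BGR2HSV).astype(int)).astype(np.uint8)*255
    cs,_=cv2.findContours(m,cv2.RETR_EXTERNAL,cv2.CHAIN_APPROX_NONE)
    cs=sorted(cs,key=cv2.contourArea)[::-1]
    off=np.array([x,y])
    return [((k[:,0]+.5)/4-.5+off).astype(np.float32) for k in cs[:3]]
def cen(k): m=cv2.moments(k); return np.array([m["m10"],m["m01"]])/m["m00"]
E
python3 - <<'E'
from h import *
t=load("pics/top0.npz");s=load("pics/side0.npz");np.set_printoptions(precision=4,suppress=True)
def rep(n,k): print(n,len(k),cv2.contourArea(k),cen(k),cv2.boundingRect(k))
# radio deck
k=blobs(t["pixels"],(205,165,120,90),lambda h:(h[...,1]<60)&(h[...,2]>85))[0]; rep("deck",k)
R=np.array([ray(t,p,.09)[:2] for p in cv2.boxPoints(cv2.minAreaRect(k))]); print(R, np.linalg.norm(R-np.roll(R,1,0),axis=1), R.mean(0))
c=R.mean(0); e=[R[i]-R[i-1] for i in range(4)]; e=max(e,key=np.linalg.norm); e=e*np.sign(e[1]); y=np.arctan2(-e[0],e[1]); 
sh=c+np.array([[np.cos(y),-np.sin(y)],[np.sin(y),np.cos(y)]])@[-.01,-.045]; print("yaw",y,"shaft pred",sh, "px",proj(t,[*sh,.09]),proj(t,[*sh,.112]))
brown=lambda h:((h[...,0]<11))&(h[...,1]>125)&(h[...,2]<200)
a=blobs(t["pixels"],(250,185,40,40),brown)[0]; b=blobs(s["pixels"],(270,185,40,40),brown)[0]
rep("owl t",a);rep("owl s",b); print("owl",tri(t,cen(a),s,cen(b)),ray(t,cen(a),.13),"rect",cv2.minAreaRect(a))
for n,cc,bx in(("t",t,(126,256,40,30)),("s",s,(297,305,40,30))):
    k=blobs(cc["pixels"],bx,lambda h:((h[...,0]<8)|(h[...,0]>172))&(h[...,1]>120)&(h[...,2]>120))[0]; rep("red",k)
    v=cv2.fitLine(k,cv2.DIST_L2,0,.01,.01).ravel(); pr=(k-v[2:])@v[:2]
    E=[ray(cc,v[2:]+v[:2]*q,.042) for q in(pr.min(),pr.max())];print(E,np.linalg.norm(E[0]-E[1]),np.arctan2(*(E[1]-E[0])[[1,0]]))
    k=blobs(cc["pixels"],bx,lambda h:(h[...,1]<60))[0]; rep("knob",k); 
    (x,y_),r=cv2.minEnclosingCircle(k);print(x,y_,r,ray(cc,(x,y_),.02),ray(cc,cen(k),.02))
k=blobs(t["pixels"],(345,245,55,55),lambda h:(h[...,0]<14)&(h[...,1]>100))
for q in k: rep("coaster",q);el=cv2.fitEllipse(q);print(el,ray(t,el[0],.005))
i=cv2.imread("pics/top0.png"); print(cv2.cvtColor(i,cv2.COLOR_BGR2HSV)[272,352:392:3].tolist())
E
```

```text
deck 1180 5076.75 [266.1896 208.6887] (221, 176, 90, 66)
[[ 0.4682  0.12  ]
 [ 0.6205  0.1139]
 [ 0.6091 -0.1053]
 [ 0.4567 -0.0956]] [0.2159 0.1525 0.2196 0.1527] [0.5386 0.0082]
yaw -0.05214753531123404 shaft pred [ 0.5263 -0.0362] px [283.8357 213.8162] [284.174  212.5541]
owl t 272 182.6875 [269.5749 203.1712] (259, 195, 19, 19)
owl s 361 100.53125 [287.1729 205.5104] (279, 194, 15, 22)
owl [ 0.5457 -0.0002  0.1207] [0.5462 0.0002 0.13  ] rect ((270.1737365722656, 203.55596923828125), (18.3151912689209, 14.534491539001465), 38.333335876464844)
red 61 7.40625 [142.0086 266.7867] (140, 263, 4, 8)
[array([0.4012, 0.3243, 0.042 ]), array([0.3828, 0.3191, 0.042 ])] 0.019040237275977957 -2.8675404117120467
knob 278 261.25 [145.9647 271.8535] (136, 261, 20, 20)
145.58395385742188 271.402099609375 9.850295066833496 [0.381 0.317 0.02 ] [0.3798 0.316  0.02  ]
red 62 7.25 [312.759  314.9052] (309, 314, 8, 2)
[array([0.4022, 0.324 , 0.042 ]), array([0.3855, 0.319 , 0.042 ])] 0.017446461048908016 -2.852536567987696
knob 294 317.8125 [317.041  323.4587] (306, 313, 21, 21)
317.625 322.25 12.117365837097168 [0.3807 0.3216 0.02  ] [0.3813 0.3256 0.02  ]
coaster 1160 580.1875 [370.8895 277.6957] (352, 255, 38, 37)
((371.2048645019531, 275.7347106933594), (30.74224090576172, 31.36130714416504), 176.592041015625) [ 0.3776 -0.2702  0.005 ]
coaster 177 23.28125 [356.1616 265.3159] (352, 259, 9, 11)
((356.4350280761719, 265.2712707519531), (5.40861177444458, 9.565775871276855), 31.46398162841797) [ 0.4044 -0.2316  0.005 ]
coaster 109 21.59375 [375.9663 261.6045] (372, 257, 8, 9)
((375.97113037109375, 261.5657653808594), (4.332107067108154, 8.873976707458496), 36.14291763305664) [ 0.4148 -0.2834  0.005 ]
[[14, 148, 129], [14, 156, 149], [13, 145, 142], [14, 148, 160], [14, 151, 155], [13, 150, 148], [14, 154, 149], [14, 149, 120], [14, 149, 101], [13, 150, 104], [13, 141, 87], [14, 151, 91], [14, 155, 99], [17, 154, 93]]
```

```bash
cat >> h.py <<'E'
from scipy.spatial.transform import Rotation as Ro
def go(X,jaw=None):
    o=robot.get_obs(); r=Ro.from_quat(o["tool_rot"]).as_matrix(); j=np.arctan2(r[1,0],r[0,0])
    if jaw is not None:
        d=(jaw-j+np.pi/2)%np.pi-np.pi/2; print("turn first deg",-np.degrees(d)); r=Ro.from_rotvec([0,0,d]).as_matrix()@r
    print("t",o["time"],"pos",o["position"].round(4),"jaw",np.degrees(j).round(2),"z",r[:,2].round(3),"F",o["ft_force"].round(2),"w",o["grip_width"].round(4))
    print("tool shift mm",(r.T@(np.array(X)-o["position"])*1000).round(1))
E
python3 -c "
from h import *
go([.546,0,.244],np.radians(-106))"
```

```text
turn first deg 29.853724812350055Traceback (most recent call last):
  File "<string>", line 3, in <module>
    go([.546,0,.244],np.radians(-106))
    ~~^^^^^^^^^^^^^^^^^^^^^^^^^^^^^^^^
  File "h.py", line 28, in go
    print("t",o["time"],"pos",o["position"].round(4),"jaw",np.degrees(j).round(2),"z",r[:,2].round(3),"F",o["ft_force"].round(2),"w",o["grip_width"].round(4))
                                                                                                                                     ^^^^^^^^^^^^^^^^^^^^^
AttributeError: 'float' object has no attribute 'round'
```

```bash
sed -i 's/o\["grip_width"\].round(4)/round(o["grip_width"],4)/' h.py; python3 -m pendant '[[[0,0,0],10],[[0,0,0],10],[[0,0,0],10]]' 87 15; python3 -c "
from h import *
go([.546,0,.244])"
```

```text
time: 0.48
position: [0.1497, -0.6064, 0.244]
tool_rot: [-0.599, 0.801, 0.001, 0.0]
ft_force: [0.7, -0.3, 0.8]
grip_width: 0.0875
t 0.475 pos [ 0.1497 -0.6064  0.244 ] jaw -106.47 z [-0.     0.001 -1.   ] F [ 0.74 -0.26  0.77] w 0.0875
tool shift mm [-693.9 -208.1    0.7]
```

```bash
python3 -m pendant '[[[-46,-14,0],0],[[-46,-14,0],0],[[-46,-14,0],0],[[-46,-14,0],0],[[-46,-14,0],0],[[-46,-14,0],0],[[-46,-14,0],0],[[-46,-14,0],0]]' >/dev/null;  python3 -m pendant '[[[-46,-14,0],0],[[-46,-14,0],0],[[-46,-14,0],0],[[-46,-14,0],0],[[-46,-14,0],0],[[-46,-14,0],0],[[-45,-12,0],0],[[0,0,0],0]]' >/dev/null; python3 - <<'E'
from h import *
go([.546,0,.149])
for n in("top","side"):
    c=camera(n); cv2.imwrite(f"pics/{n}1.png",c["pixels"]); np.savez(f"pics/{n}1.npz",**c)
t=cv2.imread("pics/top1.png");s=cv2.imread("pics/side1.png")
cv2.imwrite("pics/v1.png",np.hstack([cv2.resize(t[160:300,220:400],(400,311)),cv2.resize(s[100:260,200:360],(311,311),interpolation=2)]))
E
```

```text
t 2.475 pos [ 5.421e-01 -2.000e-04  2.442e-01] jaw -105.88 z [ 0.     0.001 -1.   ] F [-0.37 -0.44 -0.44] w 0.0874
tool shift mm [-1.3 -3.7 95.2]
```

View pics/v1.png

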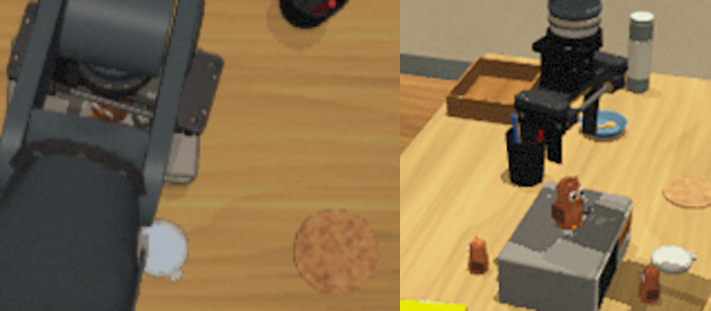

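The picture shows the gripper open above the owl and clear of the pen cup. The coaster is out of shadow now, at top-image pixel of about (371,273). I descend on the owl and measure the coaster at the same time.

```bash
python3 -m pendant '[[[-1,-4,20],0],[[0,0,25],0],[[0,0,25],0],[[0,0,15],0],[[0,0,10],0],[[0,0,0],0]]' 87 15; python3 -m pendant '[[[0,0,0],0],[[0,0,0],0],[[0,0,0],0],[[0,0,0],0],[[0,0,0],0],[[0,0,0],0]]' 25 15;python3 - <<'E'
from h import *
t=load("pics/top1.npz")
for f in (lambda h:(h[...,0]<13),lambda h:(h[...,0]<14)):
    k=blobs(t["pixels"],(345,245,55,55),f)[0]; k=cv2.convexHull(k)[:,0];el=cv2.fitEllipse(k);print(el,cen(k),ray(t,el[0],.005),ray(t,cen(k),.005))
E
```

```text
time: 3.32
position: [0.5449, -0.0033, 0.1492]
tool_rot: [-0.601, 0.8, 0.0, -0.0]
ft_force: [-0.5, 0.1, -0.6]
grip_width: 0.0869
time: 4.08
position: [0.5454, -0.0027, 0.1497]
tool_rot: [-0.601, 0.799, -0.0, 0.0]
ft_force: [0.1, 1.1, 0.9]
grip_width: 0.0378
((373.0307312011719, 259.2206115722656), (0.7613152861595154, 0.9610289335250854), 41.44419860839844) [373.0297619  259.20833333] [ 0.42090582 -0.27567932  0.005     ] [ 0.4209381  -0.27567725  0.005     ]
((366.406494140625, 283.69891357421875), (14.197413444519043, 18.093103408813477), 104.72264099121094) [365.53871606 283.88349366] [ 0.35669817 -0.25729487  0.005     ] [ 0.356191   -0.25500903  0.005     ]
```

```bash
python3 -m pendant '[[[0,0,-10],0],[[0,0,-20],0],[[0,0,-20],0],[[0,0,-10],0],[[0,0,0],0]]' - 20;python3 - <<'E'
from h import *
t=load("pics/top1.npz")
i=cv2.GaussianBlur(t["pixels"],(3,3),0)[245:300,345:400]; a=cv2.cvtColor(i,cv2.COLOR_BGR2LAB)[...,1]
a=cv2.resize(a,None,fx=4,fy=4,interpolation=cv2.INTER_CUBIC)
T,m=cv2.threshold(a,0,255,cv2.THRESH_OTSU)
k=max(cv2.findContours(m,0,1)[0],key=cv2.contourArea); el=cv2.fitEllipse(k); c=cv2.minEnclosingCircle(k)
for p,r in((el[0],np.mean(el[1])/2),c):
    p=(np.array(p)+.5)/4-.5+[345,245]; print(T,p,r/4,ray(t,p,.005))
X=ray(t,p,.005); print("r expected px",np.linalg.norm(proj(t,X+[0,.05,0])-p)); go([X[0],X[1],.2])
E
```

```text
time: 4.7
position: [0.5455, -0.0031, 0.2102]
tool_rot: [-0.601, 0.799, -0.001, 0.0]
ft_force: [-0.2, -0.4, -1.5]
grip_width: 0.0374
140.0 [370.65922165 273.15681648] 18.529024124145508 [ 0.3842894 -0.2688703  0.005    ]
140.0 [370.66104507 273.01517677] 19.26803970336914 [ 0.3846594  -0.26888053  0.005     ]
r expected px 18.988949166730638
t 4.7 pos [ 0.5455 -0.0031  0.2102] jaw -106.14 z [ 0.001 -0.    -1.   ] F [-0.19 -0.41 -1.53] w 0.0374
tool shift mm [300.   80.6  10.1]
```

```bash
python3 -m pendant '[[[15,4,0],0],[[30,8,0],0],[[40,11,0],0],[[40,11,0],0],[[40,11,0],0],[[40,11,0],0],[[40,11,0],0],[[30,8,0],0]]';python3 -m pendant '[[[20,6,0],0],[[5,0,0],0],[[0,0,0],0],[[0,0,0],0]]'; python3 -c "
from h import *
go([.3845,-.269,.0645])
for n in('top','side'): c=camera(n); np.savez(f'pics/{n}2.npz',**c); cv2.imwrite(f'pics/{n}2.png',c['pixels'])"
```

```text
time: 5.7
position: [0.3945, -0.2476, 0.2088]
tool_rot: [-0.6, 0.8, 0.001, -0.0]
ft_force: [0.0, 0.3, -1.8]
grip_width: 0.0375
time: 6.2
position: [0.384, -0.2678, 0.2093]
tool_rot: [-0.601, 0.799, 0.0, 0.0]
ft_force: [-0.6, 0.2, -2.0]
grip_width: 0.0375
t 6.2 pos [ 0.384  -0.2678  0.2093] jaw -106.1 z [-0.     0.001 -1.   ] F [-0.56  0.24 -2.04] w 0.0375
tool shift mm [  1.2  -0.9 144.8]
```

```bash
python3 -m pendant '[[[1,-1,20],0],[[0,0,40],0],[[0,0,40],0],[[0,0,25],0],[[0,0,12],0],[[0,0,4],0],[[0,0,0],0]]'; python3 -m pendant '[[[0,0,2],0],[[0,0,0],0]]'; python3 - <<'E'
from h import *
go([.3845,-.269,.0645])
t=cv2.imread("pics/top2.png");s=cv2.imread("pics/side2.png")
cv2.imwrite("pics/v2.png",np.hstack([cv2.resize(t[200:225,270:300],(480,400),interpolation=2),cv2.resize(s[190:215,285:310],(400,400),interpolation=2)])[:,:800])
E
```

```text
time: 7.18
position: [0.3851, -0.2701, 0.069]
tool_rot: [-0.601, 0.799, -0.001, 0.0]
ft_force: [0.7, 0.4, -2.1]
grip_width: 0.0375
time: 7.42
position: [0.3849, -0.2701, 0.0671]
tool_rot: [-0.601, 0.799, -0.001, 0.0]
ft_force: [-0.4, -0.3, -1.4]
grip_width: 0.0371
t 7.425 pos [ 0.3849 -0.2701  0.0671] jaw -106.15 z [ 0.001 -0.001 -1.   ] F [-0.44 -0.29 -1.45] w 0.0371
tool shift mm [-1.   0.7  2.6]
```

View pics/v2.png

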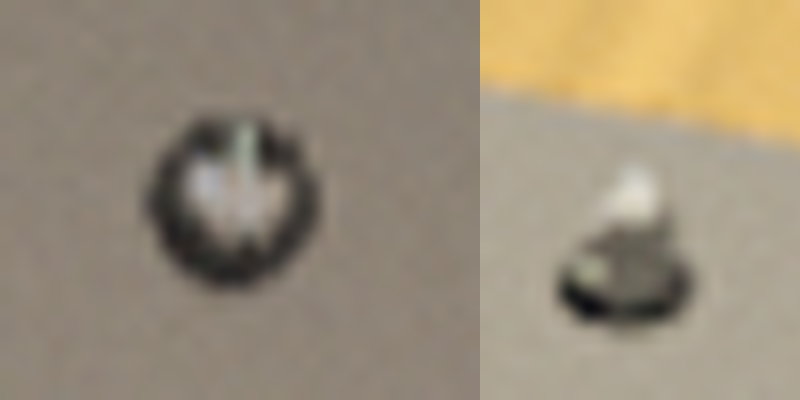

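```bash
python3 -m pendant '[[[0,0,1],0],[[0,0,0],0]]'; python3 -m pendant '[[[0,0,1],0],[[0,0,0],0]]'; python3 - <<'E'
from h import *
np.set_printoptions(precision=4,suppress=True)
for n,bx,d0 in(("top",(270,200,30,25),(284.8,208.5)),("side",(285,190,25,25),(291.3,206.4))):
    c=load(f"pics/{n}2.npz"); k=blobs(c["pixels"],bx,lambda h:h[...,2]<100)[0]
    e=cv2.fitEllipse(cv2.convexHull(k)); (x,y),r=cv2.minEnclosingCircle(k)
    C=ray(c,e[0],.091); print(n,"collar",e,C,ray(c,(x,y),.091),r)
    # dash: least-saturated bright local centroid about d0 on the collar
    g=c["pixels"].astype(float); X0,Y0=np.round(d0).astype(int); w=g[Y0-2:Y0+3,X0-2:X0+3]; print(w[...,1].astype(int)); print((w[...,1]-w[...,2]).astype(int))
    D=ray(c,d0,.092); print("dash",D,"ang",np.arctan2(*(D-C)[[1,0]]),np.linalg.norm(D-C))
    S=[.5263,-.0362]
    for P in([*S,.112],[*S,.092],[S[0]+.011,S[1],.092],[S[0],S[1]+.011,.092]):print(proj(c,P))
E
```

```text
time: 7.68
position: [0.3846, -0.2699, 0.0656]
tool_rot: [-0.601, 0.799, -0.0, 0.0]
ft_force: [-0.3, -0.1, -1.9]
grip_width: 0.0378
time: 7.92
position: [0.3848, -0.27, 0.0646]
tool_rot: [-0.601, 0.799, -0.0, 0.0]
ft_force: [-0.0, -0.1, -0.7]
grip_width: 0.0373
top collar ((284.0599060058594, 212.22308349609375), (10.495563507080078, 10.7796049118042), 26.604333877563477) [ 0.5302 -0.0367  0.091 ] [ 0.5301 -0.0366  0.091 ] 5.482783317565918
[[129 131 128 130 129]
 [ 96 109 119 102 128]
 [ 59 100 156  62  90]
 [ 73 117 153  51  52]
 [143 141 160  89  78]]
[[-12 -11 -12 -11 -10]
 [ -8  -3  -5  -9 -11]
 [ -5   0   6  -5  -9]
 [ -2   3   8  -3  -5]
 [ -2  -6   1  -6  -7]]
dash [ 0.5395 -0.0384  0.092 ] ang -0.18418215521114162 0.009495538858406245
[284.1837 212.555 ]
[283.8756 213.7041]
[283.9152 209.346 ]
[279.4694 213.6411]
side collar ((293.5320739746094, 207.75714111328125), (4.332108974456787, 8.057828903198242), 89.09221649169922) [ 0.5324 -0.0356  0.091 ] [ 0.5328 -0.0369  0.091 ] 3.9251794815063477
[[164 167 162 146 109]
 [166 160 128  96  94]
 [161 136 151 144  97]
 [149  82 131 136 102]
 [147  42  36  69  92]]
[[ -8  -6  -8  -7  -9]
 [-10  -8  -9  -9  -6]
 [ -6  -6  -1  -3  -7]
 [ -9  -1  -2  -5  -8]
 [-10   1  -2  -4  -5]]
dash [ 0.5404 -0.0394  0.092 ] ang -0.4429817674200695 0.008970458761392429
[295.6791 202.2664]
[295.5175 207.6909]
[292.0326 207.1312]
[294.6473 209.6711]
```

```bash
python3 -m pendant '[[[0,0,1],0],[[0,0,0],0]]'; python3 -m pendant '[[[0,0,0],0],[[0,0,0],0],[[0,0,0],0],[[0,0,0],0],[[0,0,0],0]]' 80 15; python3 -m pendant '[[[0,0,-15],0],[[0,0,-40],0],[[0,0,-45],0],[[0,0,-40],0],[[0,0,0],0]]'; python3 - <<'E'
from h import *
from scipy.ndimage import map_coordinates
np.set_printoptions(precision=4,suppress=True,linewidth=150)
for n in("top","side"):
    fr=[camera(n) for _ in range(6)]; c=fr[0]; np.savez(f"pics/{n}3.npz",**c); cv2.imwrite(f"pics/{n}3.png",c["pixels"])
    g=np.mean([f["pixels"].astype(float).mean(2) for f in fr],0)
    np.save(f"pics/{n}3avg.npy",g)
    th=np.radians(np.arange(-70,71,5))
    for C in([.530,-.0367],[.532,-.0367],[.528,-.0367]):
        prof=np.mean([[map_coordinates(g,[[p[1]],[p[0]]],order=1)[0] for p in [proj(c,[C[0]+r*np.cos(a),C[1]+r*np.sin(a),.092]) for a in th]] for r in(.0105,.0115)],0)
        w=np.clip(prof-np.median(prof)-8,0,None)*(abs(th)<.7); print(n,C,prof.astype(int),"peak",(w*th).sum()/w.sum())
go([.3813,.3185,.2])
E
```

```text
time: 8.18
position: [0.3849, -0.2699, 0.0644]
tool_rot: [-0.601, 0.799, -0.001, 0.0]
ft_force: [0.4, 1.7, 8.0]
grip_width: 0.0375
time: 8.8
position: [0.3846, -0.2698, 0.0634]
tool_rot: [-0.601, 0.799, 0.0, -0.0]
ft_force: [0.1, -0.8, -0.2]
grip_width: 0.0767
time: 9.43
position: [0.386, -0.2713, 0.2063]
tool_rot: [-0.601, 0.799, -0.004, 0.0]
ft_force: [0.4, 0.4, 0.2]
grip_width: 0.0799
top [0.53, -0.0367] [ 78  79  78  74  68  60  56  59  61  64  93 124 139 121 104  90  77  64  61  60  65  71  73  74  77  75  67  64  64] peak -0.1522546709700524
top [0.532, -0.0367] [ 83  80  74  68  71  78  84  85  84  85 103 116 120 114 108 102  96  88  83  76  72  75  80  84  85  83  82  76  69] peak -0.13252060271703925
top [0.528, -0.0367] [ 74  78  83  86  85  79  71  65  59  59  88 122 142 127 110  96  82  70  74  80  88  93  91  85  79  74  68  62  59] peak -0.09733783019672636
side [0.53, -0.0367] [ 96  95  95  94  98 107 118 130 138 140 138 136 132 127 122 115  99  84  70  56  42  37  37  39  40  40  39  40  48] peak -0.3338852987748027
side [0.532, -0.0367] [ 94  93  97 104 112 121 128 134 138 140 137 130 122 113 103  93  82  73  65  56  48  38  42  44  42  38  37  37  38] peak -0.42617970340295735
side [0.528, -0.0367] [ 96  97  97  96  95  95  97 108 120 129 134 136 134 132 129 118 103  88  74  61  50  50  49  48  47  46  47  54  63] peak -0.23069910178372005
t 10.025 pos [ 0.3845 -0.2697  0.2032] jaw -106.15 z [-0.001  0.001 -1.   ] F [ 0.3  -0.43 -0.34] w 0.0804
tool shift mm [-564.1  166.7    3.5]
```

```bash
python3 -m pendant '[[[-35,-1,0],0],[[-45,-2,0],0],[[-45,-2,0],0],[[-45,-2,0],0],[[-45,-1,0],0],[[-45,-1,0],0],[[-45,-2,0],0]]' 50 >/dev/null; python3 -m pendant '[[[-42,29,0],0],[[-43,30,0],0],[[-43,30,0],0],[[-43,30,0],0],[[-43,30,0],0],[[-43,29,0],0],[[0,0,0],0]]' >/dev/null; python3 -m pendant '[[[0,0,0],-8],[[0,0,0],-8],[[0,0,0],-8],[[0,0,0],-8],[[0,0,0],0]]'; python3 -c "
from h import *
go([.3813,.3185,.041],np.radians(-74))"
```

```text
time: 12.4
position: [0.3809, 0.3154, 0.2034]
tool_rot: [0.797, -0.604, 0.0, 0.0]
ft_force: [-0.4, 0.7, -0.2]
grip_width: 0.0498
turn first deg -0.30983124972398557
t 12.4 pos [0.3809 0.3154 0.2034] jaw -74.31 z [-0.    -0.001 -1.   ] F [-0.44  0.73 -0.23] w 0.0498
tool shift mm [ -2.9  -1.3 162.4]
```

```bash
python3 -m pendant '[[[-3,-1,30],0],[[0,0,50],0],[[0,0,45],0],[[0,0,25],0],[[0,0,9],0],[[0,0,4],0],[[0,0,0],0]]'; python3 -m pendant '[[[0,0,0],0],[[0,0,0],0],[[0,0,0],0],[[0,0,0],0],[[0,0,0],0],[[0,0,0],0]]' 5 30; python3 -c "
from h import *
go([.3813,.3185,.041])"
```

```text
time: 13.28
position: [0.3813, 0.3198, 0.0412]
tool_rot: [0.798, -0.603, 0.0, -0.001]
ft_force: [-0.6, -0.6, 0.5]
grip_width: 0.0503
time: 14.02
position: [0.3807, 0.3196, 0.0407]
tool_rot: [0.798, -0.603, 0.0, -0.0]
ft_force: [-0.4, 0.2, 1.6]
grip_width: 0.0141
t 14.025 pos [0.3807 0.3196 0.0407] jaw -74.14 z [ 0.  0. -1.] F [-0.39  0.24  1.6 ] w 0.0141
tool shift mm [ 1.3 -0.3 -0.3]
```

```bash
python3 -m pendant '[[[0,0,-15],0],[[0,0,-40],0],[[0,0,-45],0],[[0,0,-40],0],[[0,0,0],9],[[0,0,0],9],[[0,0,0],9],[[0,0,0],0]]'; python3 -c "
from h import *
go([.5305,-.0367,.18],np.radians(-101))"
```

```text
time: 15.02
position: [0.3804, 0.3195, 0.1812]
tool_rot: [-0.636, 0.772, -0.0, 0.0]
ft_force: [-0.3, 0.9, -0.6]
grip_width: 0.014
turn first deg -0.037515256467556886
t 15.025 pos [0.3804 0.3195 0.1812] jaw -101.04 z [ 0.  0. -1.] F [-0.3   0.89 -0.64] w 0.014
tool shift mm [ 321.  -215.3    1.2]
```

```bash
python3 -m pendant '[[[20,-13,0],0],[[42,-28,0],0],[[42,-28,0],0],[[42,-28,0],0],[[42,-28,0],0],[[42,-28,0],0],[[42,-28,0],0],[[30,-20,0],0]]' >/dev/null; python3 -m pendant '[[[19,-14,15],0],[[0,0,10],0],[[0,0,0],0],[[0,0,0],0]]' ; python3 - <<'E'
from h import *
go([.5305,-.0367,.156])
for n in("side","top"): c=camera(n); np.savez(f"pics/{n}4.npz",**c); cv2.imwrite(f"pics/{n}4.png",c["pixels"])
a=cv2.imread("pics/side4.png");b=cv2.imread("pics/top4.png");
cv2.imwrite("pics/v4.png",np.hstack([cv2.resize(a[160:220,264:324],(480,480),interpolation=2),cv2.resize(b[240:300,340:380],(320,480),interpolation=2)]))
o=robot.get_obs()["position"]; c=load("pics/side4.npz")
for z in(-.0407,-.0247):print(proj(c,o+[0,0,z]))
E
```

```text
time: 16.52
position: [0.5287, -0.0355, 0.1553]
tool_rot: [-0.636, 0.772, 0.001, -0.0]
ft_force: [0.1, -0.1, 0.2]
grip_width: 0.0141
t 16.525 pos [ 0.5287 -0.0355  0.1553] jaw -101.03 z [-0.001  0.001 -1.   ] F [ 0.13 -0.09  0.21] w 0.0141
tool shift mm [ 0.9 -2.  -0.7]
[294.7021093  201.33391354]
[294.82662027 196.91320189]
```

View pics/v4.png

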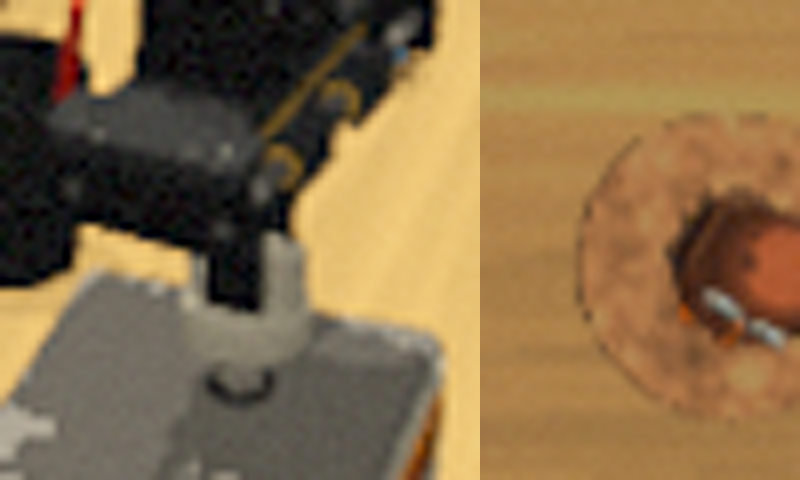

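```bash
python3 -m pendant '[[[0.7,-2.5,0],0],[[0,0,2],0],[[0,0,0],0],[[0,0,0],0]]'; python3 -m pendant '[[[0,0,1],0],[[0,0,1],0],[[0,0,0],0]]';python3 -m pendant '[[[0,0,1],0],[[0,0,1],0],[[0,0,0],0]]'
```

```text
time: 17.12
position: [0.5318, -0.0381, 0.1535]
tool_rot: [-0.635, 0.772, 0.0, -0.0]
ft_force: [1.5, -0.1, -0.9]
grip_width: 0.0139
time: 17.5
position: [0.532, -0.0382, 0.1517]
tool_rot: [-0.635, 0.772, -0.0, 0.0]
ft_force: [-0.3, 0.3, 1.8]
grip_width: 0.0138
time: 17.88
position: [0.5319, -0.0381, 0.1496]
tool_rot: [-0.635, 0.772, -0.0, 0.0]
ft_force: [-0.7, -0.4, 2.1]
grip_width: 0.0136
```

```bash
python3 -m pendant '[[[-0.6,0.5,0],0],[[0,0,0],0],[[0,0,0],0]]'; python3 -m pendant '[[[-0.6,0.5,0],0],[[0,0,0],0],[[0,0,0],0]]';python3 -m pendant '[[[0,0,1],0],[[0,0,0],0],[[0,0,0],0]]'
```

```text
time: 18.25
position: [0.5318, -0.0376, 0.1497]
tool_rot: [-0.635, 0.772, -0.0, 0.0]
ft_force: [0.6, -0.9, 2.2]
grip_width: 0.0142
time: 18.62
position: [0.5304, -0.0362, 0.1491]
tool_rot: [-0.635, 0.772, 0.001, -0.0]
ft_force: [0.2, 0.1, -1.1]
grip_width: 0.0137
time: 19.0
position: [0.5307, -0.0365, 0.1483]
tool_rot: [-0.635, 0.772, 0.001, -0.0]
ft_force: [-0.6, 1.3, -1.1]
grip_width: 0.0136
```

```bash
python3 -m pendant '[[[0,0,2],0],[[0,0,0],0],[[0,0,0],0]]'; python3 -m pendant '[[[0,0,2],0],[[0,0,0],0],[[0,0,0],0]]';python3 -m pendant '[[[0,0,2],0],[[0,0,0],0],[[0,0,0],0]]';python3 -c "
from h import *
print(robot.get_obs()['moment'])"
```

```text
time: 19.38
position: [0.5308, -0.0365, 0.1464]
tool_rot: [-0.635, 0.772, 0.0, -0.0]
ft_force: [0.2, 1.5, -0.7]
grip_width: 0.0142
time: 19.75
position: [0.5308, -0.0365, 0.1443]
tool_rot: [-0.635, 0.772, 0.0, -0.0]
ft_force: [-1.6, 3.1, -1.5]
grip_width: 0.0138
time: 20.12
position: [0.5309, -0.0365, 0.1426]
tool_rot: [-0.635, 0.772, 0.0, -0.0]
ft_force: [-2.3, 3.5, 1.4]
grip_width: 0.0139
[0.70051875 0.50194366 0.05696296]
```

```bash
python3 -m pendant '[[[-0.4,0.4,0],0],[[0,0,0],0],[[0,0,0],0]]'; python3 -m pendant '[[[0,0,1],0],[[0,0,0],0],[[0,0,0],0]]';python3 -c "
from h import *
print(robot.get_obs()['moment'])"
```

```text
time: 20.5
position: [0.5309, -0.0364, 0.1426]
tool_rot: [-0.635, 0.772, -0.0, -0.0]
ft_force: [-1.8, 1.8, 1.2]
grip_width: 0.0139
time: 20.88
position: [0.5309, -0.0363, 0.1415]
tool_rot: [-0.635, 0.772, -0.0, 0.0]
ft_force: [-2.6, 2.3, 0.7]
grip_width: 0.0135
[ 0.40272754  0.3673175  -0.02956538]
```

```bash
python3 -m pendant '[[[-0.4,0.7,0],0],[[0,0,0],0],[[0,0,0],0]]'; python3 -m pendant '[[[0,0,1.5],0],[[0,0,0],0],[[0,0,0],0]]';python3 -m pendant '[[[0,0,1.5],0],[[0,0,0],0],[[0,0,0],0]]';python3 -c "
from h import *
print(robot.get_obs()['moment'])"
```

```text
time: 21.25
position: [0.5307, -0.0361, 0.1416]
tool_rot: [-0.635, 0.772, -0.001, 0.0]
ft_force: [-0.4, -0.1, -1.3]
grip_width: 0.0142
time: 21.62
position: [0.5307, -0.036, 0.1403]
tool_rot: [-0.635, 0.772, -0.001, 0.0]
ft_force: [-0.3, -0.3, 0.5]
grip_width: 0.0141
time: 22.0
position: [0.5307, -0.036, 0.1387]
tool_rot: [-0.635, 0.772, -0.001, 0.0]
ft_force: [0.4, -1.3, 0.7]
grip_width: 0.0137
[-0.14154134 -0.09917254  0.04251072]
```

```bash
python3 -m pendant '[[[0,0,1.5],0],[[0,0,1.5],0],[[0,0,0],0]]' - 45; python3 -m pendant '[[[0,0,1],0],[[0,0,0],0],[[0,0,0],0]]';python3 -m pendant '[[[0,0,0.5],0],[[0,0,0],0],[[0,0,0],0]]';python3 -m pendant '[[[0,0,0.5],0],[[0,0,0],0],[[0,0,0],0]]'
```

```text
time: 22.38
position: [0.5307, -0.036, 0.1357]
tool_rot: [-0.635, 0.772, -0.001, 0.0]
ft_force: [1.2, -1.9, 3.1]
grip_width: 0.0139
time: 22.75
position: [0.5307, -0.036, 0.1347]
tool_rot: [-0.635, 0.772, -0.001, 0.0]
ft_force: [1.9, -2.3, 3.7]
grip_width: 0.0136
time: 23.12
position: [0.5307, -0.0359, 0.1345]
tool_rot: [-0.635, 0.772, -0.001, 0.0]
ft_force: [1.6, -1.1, 6.0]
grip_width: 0.0137
time: 23.5
position: [0.5307, -0.0359, 0.1345]
tool_rot: [-0.635, 0.772, -0.001, 0.0]
ft_force: [0.3, -1.9, 9.3]
grip_width: 0.0138
```

```bash
python3 -m pendant '[[[0,0,0.6],0],[[0,0,0],0],[[0,0,0],0],[[0,0,0],0]]'; python3 - <<'E'
from h import *
for n in("side","top"): c=camera(n); np.savez(f"pics/{n}5.npz",**c); cv2.imwrite(f"pics/{n}5.png",c["pixels"])
a=cv2.imread("pics/side5.png");b=cv2.imread("pics/top5.png")
cv2.imwrite("pics/v5.png",np.hstack([cv2.resize(a[150:270,224:374],(500,400),interpolation=2),cv2.resize(b[240:310,335:390],(300,400),interpolation=2)]))
o=robot.get_obs();print(o["time"],o["position"],o["ft_force"],o["moment"],o["grip_width"])
E
```

```text
time: 24.0
position: [0.5307, -0.0359, 0.1344]
tool_rot: [-0.635, 0.772, -0.001, 0.0]
ft_force: [-0.0, -2.9, 13.1]
grip_width: 0.0138
24.1 [ 0.5307312  -0.0359458   0.13443942] [ 0.63826287 -1.38414808 12.58093574] [-0.25293185  0.02983727 -0.0118023 ] 0.013974259758427848
```

View pics/v5.png

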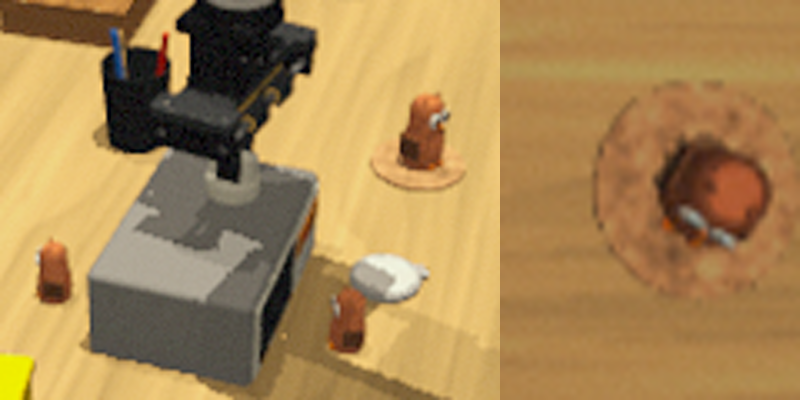

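The side view shows the knob seated close to the deck, with the collar hidden, and the mirror and small owls where they were. The owl stands upright well inside the coaster.

```bash
python3 -c "
from rig import order
order.hand_in()"
```

```text
the job is handed in; nothing more can be done
```

I moved the owl to the coaster, fitted the knob on the shaft and handed the job in at about 24 s, with the knob still gripped and pressed down.

- **Owl:** I lifted it off the deck by the head and lowered it onto the coaster until I felt contact (8 N). The last pictures show it upright, well inside the rim.
- **Knob:** I turned it to about −0.19 rad and it first rested on the shaft tip about 1.5–2 mm off centre. I slid it sideways while it pressed lightly, the upward force vanished, and it slipped on. Another small shift removed a few newtons of side load.
- **Last checks:**
  - From first contact to the hard stop it went down about 18 mm, which is the 12 mm bore plus the 6 mm shaft stroke.
  - It ended pressed with about 13 N, gripped at 45 N, with almost no twisting moment.
- **Disagreements:**
  - The two cameras differed by 2–3 mm on the shaft's x position; I resolved that by feel.
  - On the shaft's angle they read about −0.18 rad (top) and −0.27 to −0.4 rad (side). I relied mainly on the top view. The light fit supports that, but I could not see the pointer against the dash once the knob was on.
- **Other things:** the mirror, pen cup and small owls in the last crop look undisturbed; I did not measure the rest again.

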